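# Wind the length stop carriage to its forked index

### The arm

A 6-joint arm with a two-finger parallel gripper is mounted at the origin on the work surface. World frame = base frame: x ahead of the robot, y to its left, z up, the work surface at z = 0. Lengths are in m, angles in rad, forces in N, time in s.
With the tool pointing down it reaches from about 0.375 to 0.975 m from the base axis. Payload 3.8 kg.
Tool frame: the origin (TCP) lies at the very end of the fingers, on their centre line; the grasp point (between the pads) lies 19 mm behind it; z points along the fingers, x is the direction in which the jaws open and shut, and the axes are right-handed (so a half turn about z gives the same grasp; the last joint's range is limited). The gripper opens to 85 mm and grips with 20 to 120 N. Pads are 22 mm wide; open, the fingers measure 114 mm over their backs; the gripper's body (76 mm by 85 mm) begins 54 mm behind the grasp point. The pads swing forward as they close: fully open they stand 13 mm farther back than shut.
Start: joints at [-1.196, 0.264, 1.604, -0, 1.274, -0.037], TCP at [0.27, -0.619, 0.231] pointing down, gripper open.
Joint ranges: [-2.63, 2.63], [-0.94, 2.18], [0.31, 2.57], [-1.31, 4.45], [0, 2.66], [-2.55, 2.55]. Speed limits (rad/s): [2.57, 2.57, 3.14, 3.14, 3.14, 3.14].

### API

Orientations are given as a 3x3 rotation matrix whose columns are the frame's x, y, z axes.
In Python, from plant import ctrl, imaging, workorder, readout gives the robot as it stands. The module is installed in compiled form; this text tells all that it offers. Calls block until the motion is done:
- ctrl.move_ptp(position, orientation): joint-space move of the TCP to a pose.
- ctrl.movel(position, attitude=None, vel=0.15, stop_force=None): straight line of the TCP; attitude=None keeps the orientation; vel is the mean speed in m/s. With stop_force (N) it stops when the force on the tool has changed by that much, and returns True; else False.
- ctrl.move_j(angles): joint-space move.
- ctrl.grip(opening): finger opening in m; the grip force is fixed at half the most; returns when the fingers have stopped.
- ctrl.dwell(seconds).
- ctrl.solve_ik(position, orientation): joint angles nearest the present ones, or None.
- imaging.capture(name): name is "side" or "top"; returns the picture (384x512x3 uint8, red, green, blue); there is no depth.
- imaging.camera_model(name): a dict with "mtx" (3x3 intrinsics, pixels), "k1" (the pictures are not rectified: a ray, as slopes to the right and down, at radius r is drawn at 1 + k1 r^2 times it, then the intrinsics apply), "extrinsics" (4x4, takes a point from camera to world coordinates). Camera axes: x right, y up, looking along -z (the intrinsics and any distortion apply to the point x, -y, -z); pixel columns grow to the right and rows downward; lengths in m; the calibration is good to about 2 mm. A picture is of the moment at which its call begins. camera_model takes no time and is no camera call.
A pose or a line that the arm cannot do raises ctrl.MotionError and nothing moves.
- workorder.hand_in(): hands the job in, once; it reports no verdict.
Readings, each from a call of its own:
- readout.get_time(): time.
- readout.get_joint_pos(): joint angles.
- readout.get_qd(): joint speeds.
- readout.get_joint_torque(): joint torques, N m.
- readout.get_ee_pos(): TCP position.
- readout.get_tcp_rot(): TCP orientation.
- readout.get_ft_force(): force on the tool from outside, world axes, zero at the start.
- readout.get_moment(): the same for the moment, N m.
- readout.get_grip_width(): finger opening in m.
Only numpy, scipy, OpenCV 4.12 (cv2) and the standard library are available. Lean on these libraries where they do the work, as an engineer would, in place of code of your own. Each camera call takes 0.05 s, during which the arm holds its last target.

### The job

Set the length stop for the next batch of copper cones: turn the knob on the sliding carriage, letting it travel along the bed, until the carriage's thin pointer points into the slot of the forked index block (not the plain block). Move the carriage only by its knob, never by pushing the carriage itself, leave the other things on the bench where they are, and let go when the pointer is set.

Things in the scene. Friction and masses are not known exactly. Their poses are not given: they have to be found in the camera images.
- bed: Fixed steel slide bed on the bench, 170 x 400 mm and 70 mm high. Origin: centre of its underside, on the bench. Its x axis points away from the side the operator stands on (the robot's side), y along the slide (to the operator's left), z up. Its position and yaw vary.
- knob_grip (a point): Grip point of the black bar-shaped feed knob, on its axis, 36 mm above its foot, 14 mm below its top, 137 mm above the bench. z: the axis, out of the knob, 35 degrees from vertical, leaning to the bed's -x. x: along the grip bar, 44 mm long (x), 14 thick (y), 42 tall, above a round flange 44 mm wide, 8 thick. Same after half a turn. Rides on the carriage.
- feed_knob (a joint): Angle of the feed knob (rad): 0 with the bar lying across the slide, growing anticlockwise as seen looking at the knob's face. Every rad anticlockwise carries the carriage, and the knob with it, 14 mm to the bed's +y; clockwise to -y (toothed gearing, no slip). It turns stiffly (about 0.25 N m) and stays where it is left.
- carriage (a joint): Position of the carriage along the bed (m), 0 in the middle, growing to the bed's +y; travel 75 mm either way. Pushing the carriage itself meets some 17 N of resistance and is not allowed.
- saddle: The aluminium carriage block that carries knob and pointer, 122 x 86 mm, riding on two round rails between 40 and 130 mm above the bench, its sloping face under the knob square to the knob's axis. Origin: a point of the bed's origin shifted along with the carriage; axes parallel to the bed's.
- pointer_tip (a point): Tip of the carriage's pointer, a dark steel blade 4 mm wide that points to the bed's +x (away from the operator) on the carriage's far side, 92 mm above the bench (its upper edge).
- fork: Forked index block, brass, 30 x 36 mm, 37 mm high, fixed on the bed's far rail: two upright prongs with a slot 16 mm wide between, open above and through along x. Origin: centre of its underside, 70 mm above the bench, in line with the slot's middle. Axes as the bed's. It stands left or right of the pointer; the prongs begin 2 to 3 mm beyond the pointer's tip.
- plain_stop: Plain brass stop block of the same outline, without a slot, on the other side of the pointer. Not the target. Origin: centre of its underside.
- cone_a: Loose copper cone, 92 mm across its foot, 200 mm high, standing to the left of the bed. Origin: centre of its foot. A bystander.
- cone_b: Loose copper cone, 92 mm across its foot, 200 mm high, standing to the right of the bed. Origin: centre of its foot. A bystander.
- cone_c: Loose copper cone, 92 mm across its foot, 220 mm high, standing to the right, nearer the robot. Origin: centre of its foot. A bystander.
- screw_jar: Loose glass jar, 64 mm across, 85 mm high, behind the bed. Origin: centre of its foot. A bystander.
- hammer: Loose hammer lying in front of the bed. A bystander.
- offcut: Loose wooden block, 60 x 110 x 35 mm, behind the bed. Origin: centre of its underside. A bystander.
- collar: Loose short copper tube, 60 mm across, 35 mm high, behind the bed. Origin: centre of its underside. A bystander.
- driver: Loose screwdriver lying at the front left. A bystander.

How it is judged:
At the end, for the whole second after the job is handed in: The pointer's tip is within 6 mm of the middle of the fork's slot, measured along the slide (the whole 4 mm blade inside the 16 mm slot's width), with the carriage at rest (y of pointer_tip in the frame of fork between -0.006 and 0.006 m and velocity of joint carriage between -0.003 and 0.003 m/s); the robot touches nothing.
It fails at once if the carriage block itself is pushed or struck with more than 12 N (contact force between any of the fingers, the arm and saddle above 12 N).
It fails at once if a bystander is moved more than 25 mm (distance of any of cone_a, cone_b, cone_c, screw_jar, hammer, offcut, collar, driver from where it was at the start of the episode above 0.025 m).
It also fails if it takes over 72 s, if anything falls off the work surface, if the arm or the gripper's body presses on something with over 40 N, if the wrist force passes 120 N, or if a joint passes its speed limit or range.

## Working session

There is one attempt and no reset: what is moved stays moved. The work goes in short steps, each a Python script; the robot and the scene stay as the last script left them, time stands still between calls to the robot, and variables do not carry over. Pictures are saved under pics/ and viewed, and the job is handed in when it is done.

```bash
mkdir -p pics
python3 - <<'E'
from plant import ctrl, imaging, readout
import cv2,numpy as np
for n in("side","top"):
    im=imaging.capture(n); cv2.imwrite(f"pics/{n}0.png",cv2.cvtColor(im,cv2.COLOR_RGB2BGR))
    m=imaging.camera_model(n); print(n,m)
print(readout.get_time(),readout.get_tcp_rot())
E
```

```text
side {'mtx': array([[456.07994045,   0.        , 253.00333723],
       [  0.        , 456.07994045, 195.30030455],
       [  0.        ,   0.        ,   1.        ]]), 'k1': -0.042266084087609145, 'extrinsics': array([[-0.8046168 ,  0.32088986, -0.49962136, -0.17981502],
       [-0.59379234, -0.43703889,  0.6755795 ,  0.98915439],
       [-0.00156735,  0.84025395,  0.54219078,  0.90553488],
       [ 0.        ,  0.        ,  0.        ,  1.        ]])}
top {'mtx': array([[476.92058026,   0.        , 254.93610261],
       [  0.        , 476.92058026, 191.63195773],
       [  0.        ,   0.        ,   1.        ]]), 'k1': -0.1929789227373981, 'extrinsics': array([[-0.06702363,  0.97412186, -0.21585743,  0.28112693],
       [-0.99772852, -0.06397016,  0.02110958,  0.0289846 ],
       [ 0.00675487,  0.21678195,  0.97619668,  1.29760874],
       [ 0.        ,  0.        ,  0.        ,  1.        ]])}
0.1 [[ 4.00287243e-01 -9.16389425e-01 -7.38589931e-04]
 [-9.16387385e-01 -4.00287912e-01  1.93595462e-03]
 [-2.06973696e-03 -9.81034421e-05 -9.99997853e-01]]
```

View pics/side0.png

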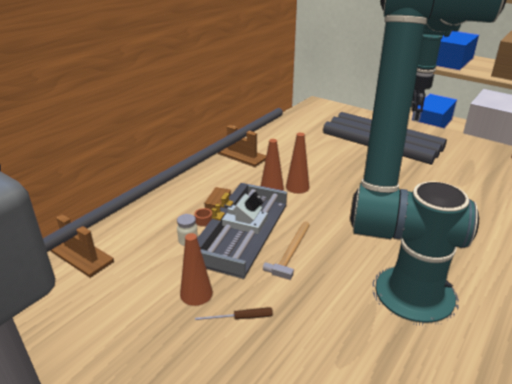

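View pics/top0.png

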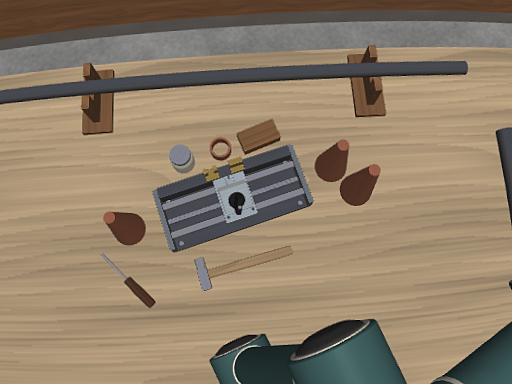

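Run:
```python
import cv2
a=cv2.imread("pics/top0.png")[80:280,170:400]; cv2.imwrite("pics/topc.png",cv2.resize(a,None,fx=3,fy=3,interpolation=cv2.INTER_CUBIC)[:600])
a=cv2.imread("pics/side0.png")[130:290,150:350]; cv2.imwrite("pics/sidec.png",cv2.resize(a,None,fx=3.7,fy=3.7,interpolation=cv2.INTER_CUBIC)[:600])
```

```text
(no output)
```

View pics/topc.png

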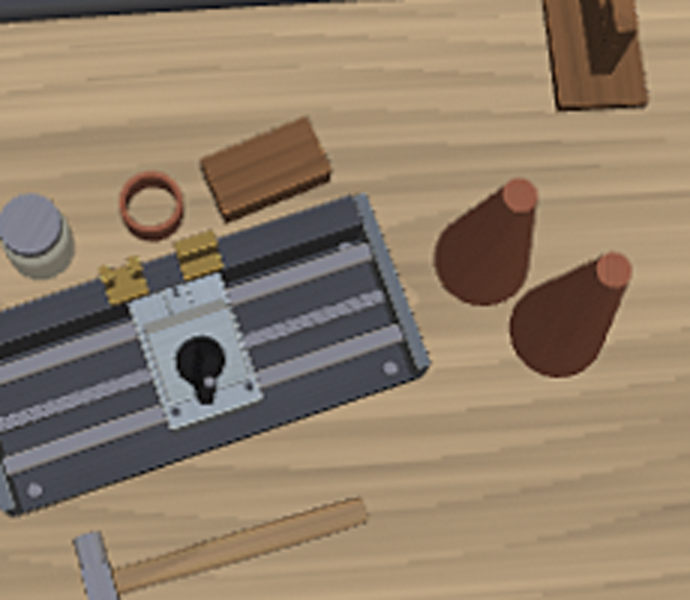

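View pics/sidec.png

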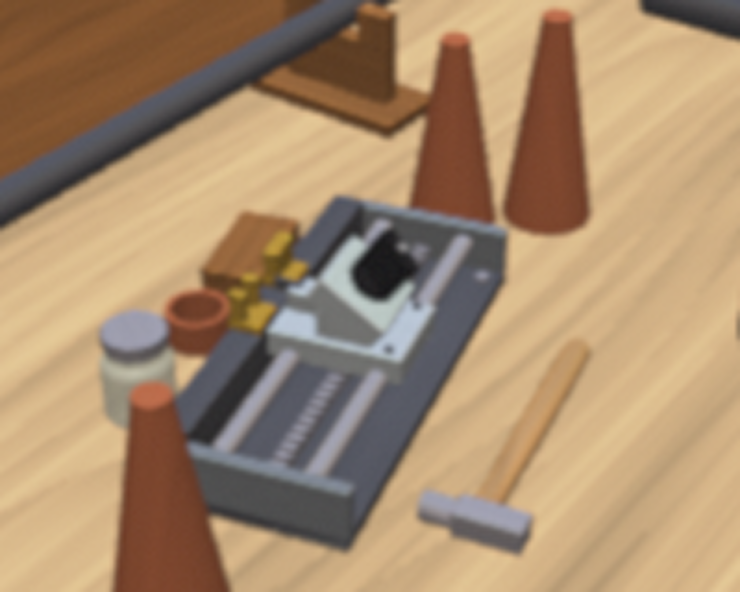

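The forked block is the left one in the top view, at about (211,173). The plain block is at about (236,165). The knob is near (237,203), with its bar roughly across the slide. Next I'll zoom in for measurements.

```bash
cat > h.py <<'E'
import cv2,numpy as np
from plant import ctrl, imaging, readout, workorder
def ray(n,uv):
    m=imaging.camera_model(n);K=m["mtx"];E=m["extrinsics"];k=m["k1"]
    d=cv2.undistortPoints(np.array([[uv]],float),K,np.array([k,0,0,0,0.]))[0,0]
    return E[:3,3],E[:3,:3]@np.array([d[0],-d[1],-1])
def onz(n,uv,z):
    o,d=ray(n,uv); return o+d*(z-o[2])/d[2]
def proj(n,P):
    m=imaging.camera_model(n);K=m["mtx"];E=m["extrinsics"]
    p=E[:3,:3].T@(np.array(P,float)-E[:3,3]); p=np.array([p[0],-p[1],-p[2]])
    return cv2.projectPoints(p.reshape(1,1,3),np.zeros(3),np.zeros(3),K,np.array([m["k1"],0,0,0,0.]))[0].ravel()
def two(a,b):
    o1,d1=ray("side",a);o2,d2=ray("top",b)
    s=np.linalg.lstsq(np.c_[d1,-d2],o2-o1,rcond=None)[0]
    p,q=o1+s[0]*d1,o2+s[1]*d2
    return (p+q)/2,np.linalg.norm(p-q)
def crop(n,x0,y0,w,h,f,name):
    im=imaging.capture(n); c=cv2.cvtColor(im[y0:y0+h,x0:x0+w],cv2.COLOR_RGB2BGR)
    cv2.imwrite(f"pics/{name}.png",cv2.resize(c,None,fx=f,fy=f,interpolation=cv2.INTER_NEAREST)); return im
E
python3 - <<'E'
from h import *
im=crop("top",195,145,75,85,7,"t1")
im2=crop("side",205,180,75,65,8,"s1")
hsv=cv2.cvtColor(im,cv2.COLOR_RGB2HSV)
# bed: bluish-grey low saturation
m=((im[...,2].astype(int)-im[...,0]>=0)).astype(np.uint8)
m[:130]=0;m[270:]=0;m[:,:140]=0;m[:,330:]=0
m=cv2.morphologyEx(m,cv2.MORPH_CLOSE,np.ones((5,5)))
c=[c for c in cv2.findContours(m,0,1)[0] if cv2.contourArea(c)>2000]
for a in c: print(cv2.contourArea(a),cv2.minAreaRect(a),cv2.approxPolyDP(cv2.convexHull(a),4,True).reshape(-1,2).tolist())
cv2.imwrite("pics/m.png",m*255)
for n,i in(("top",im),("side",im2)):
    h=cv2.cvtColor(i,cv2.COLOR_RGB2HSV); b=cv2.inRange(h,(18,140,60),(30,255,255))
    r=cv2.connectedComponentsWithStats(b)
    for s,ce in zip(r[2][1:],r[3][1:]):
        if s[4]>8: print(n,s,ce)
E
```

```text
9205.5 ((232.1000213623047, 197.3000030517578), (65.77537536621094, 150.52438354492188), 71.56504821777344) [[292, 146], [312, 199], [309, 205], [170, 249], [154, 190]]
top [238 158   4   6  11] [239.72727273 160.72727273]
top [229 161   4   6  10] [230.1 163.6]
top [232 169  12   4  16] [237.1875 170.5625]
top [207 176  12   5  16] [212.875  178.5625]
side [211 192  22  28 227] [220.53303965 206.44052863]
```

View pics/t1.png

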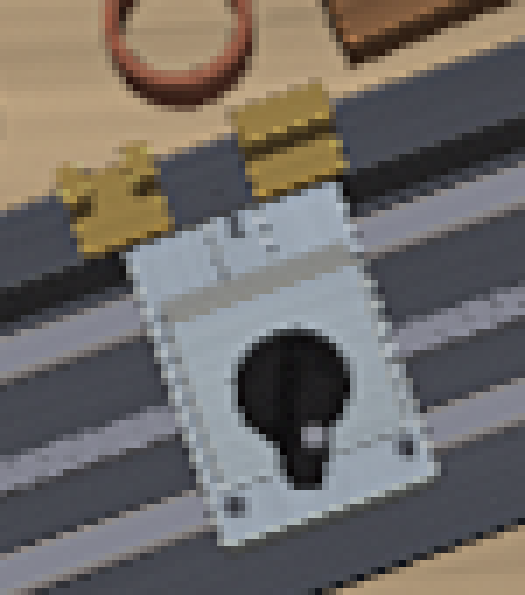

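View pics/s1.png

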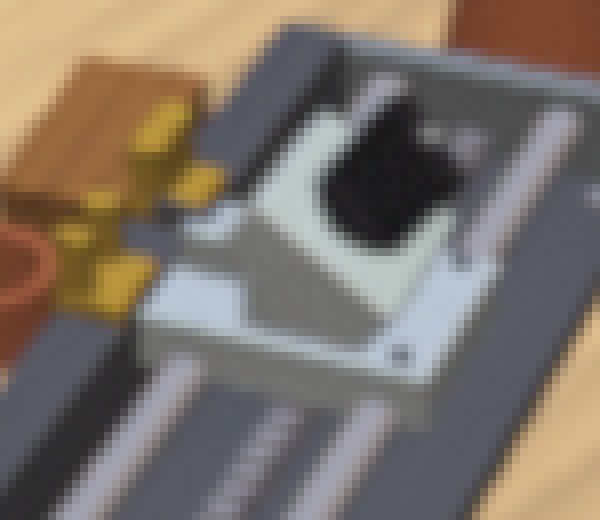

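Run:
```python
from h import *
f=lambda u,v:(195+(u+.5)/7-.5,145+(v+.5)/7-.5)
bl,br,fr=[onz("top",p,.07) for p in((153.5,189.5),(292,145.5),(312.5,199))]
fl0=onz("top",(170,250),0.0);fr0=onz("top",(309,205.5),0)
print("bl,br,fr",bl,br,fr,np.linalg.norm(bl-br),np.linalg.norm(br-fr),fl0,fr0,np.linalg.norm(fl0-fr0))
print("yaws",[np.degrees(np.arctan2(-d[0],d[1])) for d in (bl-br,fl0-fr0)], np.degrees(np.arctan2((br-fr)[1],(br-fr)[0])))
yaw=np.mean([np.arctan2(-d[0],d[1]) for d in (bl-br,fl0-fr0)])
ex=np.array([np.cos(yaw),np.sin(yaw),0]);ey=np.array([-ex[1],ex[0],0])
o=(bl+br)/2-.085*ex; o2=(fl0+fr0)/2+.085*ex
print("o",o,o2)
def B(p): return np.round([(p-o)@ex,(p-o)@ey],4)
tip=onz("top",f(233,210),.092); print("tip",B(tip))
for q in((62,168),(155,145),(90,180),(120,165)): print("prong",B(onz("top",f(*q),.107)))
for q in((235,112),(326,85)): print("plain",B(onz("top",f(*q),.107)))
for q in((80,255),(172,232)): print("foot",B(onz("top",f(*q),.085)))
# knob flange centre ~ height along axis 8mm
for q in((128,258),(340,182),(220,545),(438,472)): print("saddle corner",q,B(onz("top",f(*q),.09)))
a=.6109; foot=137-36*np.cos(a)
print("flange",onz("top",f(295,385),(foot+8*np.cos(a))/1e3),B(onz("top",f(295,385),(foot+8*np.cos(a))/1e3)))
print("marker",B(onz("top",f(314,436),.15)))
```

```text
bl,br,fr [0.57604683 0.27121123 0.07      ] [ 0.67352059 -0.10615091  0.07      ] [ 0.52276553 -0.14773117  0.07      ] 0.3897477663775032 0.15638416316493944 [0.42014395 0.24365258 0.        ] [ 0.51882453 -0.14634131  0.        ] 0.4022848463340566
yaws [np.float64(14.483103145459326), np.float64(14.199579138200201)] 15.419566444449655
o [0.54243254 0.06147582 0.07      ] [0.5518354  0.06970998 0.        ]
tip [ 0.0559 -0.0051]
prong [0.0871 0.0508]
prong [0.0847 0.0154]
prong [0.0794 0.0423]
prong [0.0814 0.03  ]
plain [ 0.0876 -0.0165]
plain [ 0.0871 -0.0518]
foot [0.059  0.0544]
foot [0.0568 0.019 ]
saddle corner (128, 258) [0.051  0.0376]
saddle corner (340, 182) [ 0.0543 -0.0465]
saddle corner (220, 545) [-0.0627  0.0374]
saddle corner (438, 472) [-0.0617 -0.0469]
flange [0.52530383 0.05082916 0.1140643 ] [-0.0192 -0.0061]
marker [-0.046  -0.0057]
```

```bash
cat >> h.py <<'E'
yaw=np.radians(14.4);a35=np.radians(35)
ex=np.array([np.cos(yaw),np.sin(yaw),0]);ey=np.array([-ex[1],ex[0],0]);ez=np.array([0,0,1.])
ax=-np.sin(a35)*ex+np.cos(a35)*ez      # knob axis
up=np.cos(a35)*ex+np.sin(a35)*ez       # upslope = bar direction at angle 0
grip0=np.array([0.52530383,0.05082916,0.1140643])+.028*ax
def bar(q): return np.cos(q)*up+np.sin(q)*ey   # right handed about ax: ax x up = ey
E
python3 - <<'E'
from h import *
print(np.cross(ax,up)-ey,grip0)
f=lambda u,v:(195+(u+.5)/7-.5,145+(v+.5)/7-.5)
g=lambda u,v:(205+(u+.5)/8-.5,180+(v+.5)/8-.5)
print("marker",two(g(432,130),f(314,436)), "grip top",grip0+.014*ax)
it=cv2.imread("pics/t1.png");is_=cv2.imread("pics/s1.png")
out=[]
for q,col in((0,(0,255,0)),(-.35,(0,0,255)),(.35,(255,0,0))):
    for n,im,o,s in(("top",it,(195,145),7),("side",is_,(205,180),8)):
        pts=[]
        for sx,sy in((1,1),(1,-1),(-1,-1),(-1,1)):
            P=grip0+.014*ax+sx*.022*bar(q)+sy*.007*np.cross(ax,bar(q))
            p=proj(n,P); pts.append(((p-o)+.5)*s-.5)
        cv2.polylines(im,[np.int32(pts)],True,col,1)
h=max(it.shape[0],is_.shape[0]);pad=lambda i:cv2.copyMakeBorder(i,0,h-i.shape[0],0,0,0)
cv2.imwrite("pics/ov.png",cv2.resize(np.hstack([pad(it),pad(is_)]),(800,int(h*800/1125))))
cv2.imwrite("pics/ov1.png",it[300:520,180:450].repeat(2,0).repeat(2,1))
E
```

```text
[0.00000000e+00 0.00000000e+00 1.38777878e-17] [0.50974825 0.04683517 0.13700056]
marker (array([0.49831871, 0.04439202, 0.15339849]), np.float64(0.0007087373599409149)) grip top [0.50197046 0.04483817 0.14846869]
```

View pics/ov.png

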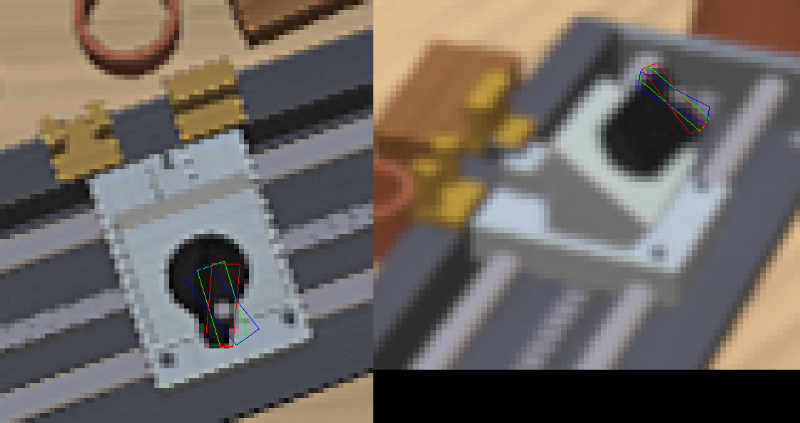

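Run:
```python
import cv2,numpy as np
a=cv2.imread("pics/top0.png")[190:220,222:252].astype(float);b=cv2.imread("pics/side0.png")[188:216,240:270].astype(float)
k=lambda a:cv2.resize(np.clip((a/255)**.5*255*1.1,0,255).astype(np.uint8),(400,400),interpolation=cv2.INTER_NEAREST)
cv2.imwrite("pics/dark.png",np.hstack([k(a),k(b)]))
```

```text
(no output)
```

View pics/dark.png

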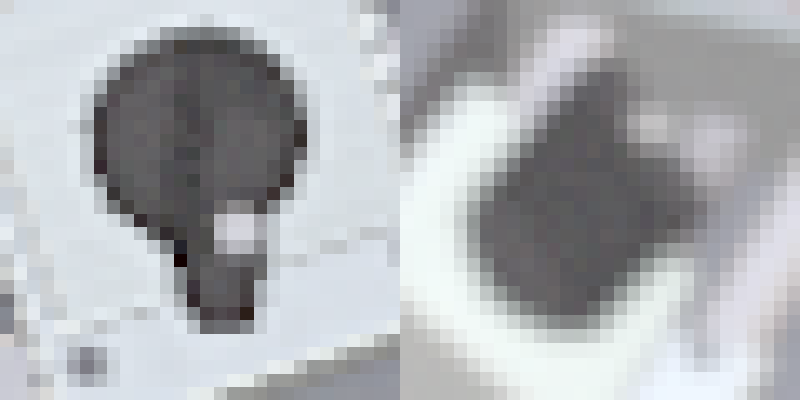

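Run:
```python
from h import *
for q in np.arange(-.5,.11,.1):
    r=[]
    for n in("top","side"):
        a=proj(n,grip0+.014*ax+.022*bar(q));b=proj(n,grip0+.014*ax-.022*bar(q))
        d=b-a; r+=[a.round(1),b.round(1),round(d[0]/d[1],3)]
    print(round(q,2),*r)
# candidate tool orientation: z=-ax, x (jaw) = ±perp to bar
print(readout.get_joint_pos())
for s in(1,-1):
  for q in np.arange(-.6,3.3,.3):
    z=-ax; x=s*np.cross(ax,bar(q)); R=np.c_[x,np.cross(z,x),z]
    G=grip0+ey*.014*(q+.25)
    j=ctrl.solve_ik(G+.019*z,R); j2=ctrl.solve_ik(G-.09*z,R)
    print(s,round(q,2),None if j is None else np.round(j,2), j2 is not None)
```

```text
-0.5 [241.3 197.7] [237.3 214. ] -0.245 [253.9 191. ] [260.9 202.7] 0.605
-0.4 [240.4 197.6] [238.2 214.1] -0.136 [253.4 191.1] [261.4 202.6] 0.702
-0.3 [239.5 197.6] [239.  214.1] -0.03 [252.9 191.3] [261.9 202.4] 0.804
-0.2 [238.6 197.6] [239.9 214.1] 0.078 [252.5 191.5] [262.2 202.1] 0.914
-0.1 [237.8 197.8] [240.8 213.9] 0.188 [252.2 191.8] [262.6 201.8] 1.036
-0.0 [236.9 198. ] [241.7 213.7] 0.305 [251.9 192.1] [262.9 201.5] 1.174
0.1 [236.  198.3] [242.5 213.4] 0.429 [251.6 192.5] [263.1 201.1] 1.335
[-1.19588757e+00  2.64484669e-01  1.60486992e+00  2.04293677e-05
  1.27370446e+00 -3.68890671e-02]
1 -0.6 [-0.09 -0.24  2.46  0.53  0.39 -1.75] True
1 -0.3 [-0.08 -0.25  2.46  0.52  0.39 -2.03] True
1 0.0 [-0.07 -0.25  2.47  0.5   0.38 -2.3 ] True
1 0.3 None True
1 0.6 None False
1 0.9 None False
1 1.2 None False
1 1.5 None False
1 1.8 [ 0.01 -0.26  2.47  0.4   0.36  2.33] True
1 2.1 [ 0.02 -0.26  2.48  0.39  0.36  2.06] True
1 2.4 [ 0.03 -0.26  2.48  0.37  0.35  1.79] True
1 2.7 [ 0.05 -0.27  2.48  0.35  0.35  1.52] True
1 3.0 [ 0.06 -0.27  2.48  0.33  0.35  1.25] True
-1 -0.6 [-0.09 -0.24  2.46  0.53  0.39  1.39] True
-1 -0.3 [-0.08 -0.25  2.46  0.52  0.39  1.11] True
-1 0.0 [-0.07 -0.25  2.47  0.5   0.38  0.84] True
-1 0.3 [-0.05 -0.25  2.47  0.49  0.38  0.56] True
-1 0.6 [-0.04 -0.25  2.47  0.47  0.37  0.29] True
-1 0.9 [-0.03 -0.26  2.47  0.45  0.37  0.01] True
-1 1.2 [-0.02 -0.26  2.47  0.44  0.37 -0.26] True
-1 1.5 [-0.   -0.26  2.47  0.42  0.36 -0.54] True
-1 1.8 [ 0.01 -0.26  2.47  0.4   0.36 -0.81] True
-1 2.1 [ 0.02 -0.26  2.48  0.39  0.36 -1.08] True
-1 2.4 [ 0.03 -0.26  2.48  0.37  0.35 -1.35] True
-1 2.7 [ 0.05 -0.27  2.48  0.35  0.35 -1.62] True
-1 3.0 [ 0.06 -0.27  2.48  0.33  0.35 -1.9 ] True
```

The pointer needs to travel about +38 mm, or 2.75 rad anticlockwise. The bar is at about -0.27 rad, and both views agree on the knob axis to about 1 mm. One wrist branch covers the whole sweep, so I'll approach and grip now.

```bash
cat >> h.py <<'E'
Q0=-.27
def pose(q,back=0.,q0=Q0,lift=.002):
    z=-ax; x=-np.cross(ax,bar(q)); R=np.c_[x,np.cross(z,x),z]
    G=grip0+ey*.014*(q-q0)
    return G+(.019-lift-back)*z,R
E
python3 - <<'E'
from h import *
p=readout.get_ee_pos()
ctrl.movel([p[0],p[1],.42],vel=.25)
P,R=pose(Q0,.2); P[2]+=.08
ctrl.move_ptp(P,R)
ctrl.grip(.06)
P,R=pose(Q0,.07); ctrl.movel(P,R,vel=.2)
print(readout.get_time(),readout.get_joint_pos().round(2),readout.get_ft_force().round(1),readout.get_grip_width())
crop("top",170,100,160,160,3.5,"t2");crop("side",170,140,160,120,4,"s2")
a=cv2.imread("pics/t2.png");b=cv2.imread("pics/s2.png");cv2.imwrite("pics/v2.png",np.hstack([cv2.resize(a,(400,400)),cv2.resize(b,(400,300)).__class__(0) if 0 else cv2.copyMakeBorder(cv2.resize(b,(400,300)),0,100,0,0,0)]))
E
```

```text
4.9667 [-0.12 -0.45  2.47  0.39  0.58  1.2 ] [0.4 0.  0.4] 0.060043174312366734
```

View pics/v2.png

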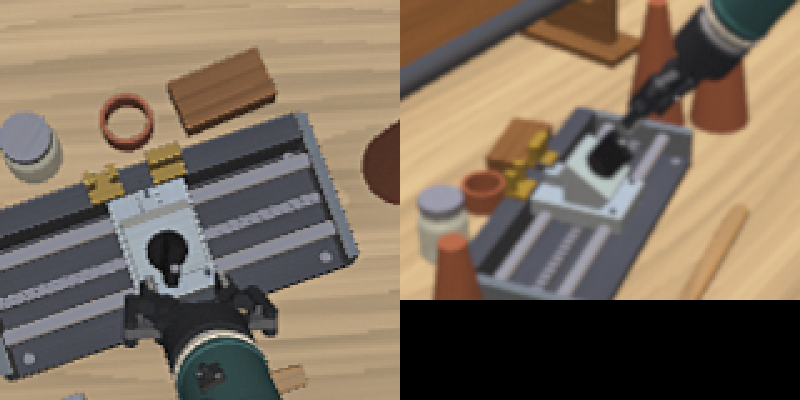

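The open jaws straddle the knob bar: the fingers are at (145,285) and (235,295) in the left panel, with the bar at (170,270) between them. Going in to grip.

Run:
```python
from h import *
P,R=pose(Q0); print("stopped",ctrl.movel(P,R,vel=.06,stop_force=6))
print(readout.get_ee_pos()-P,readout.get_ft_force().round(1))
ctrl.grip(.0)
print("w",readout.get_grip_width(),readout.get_ft_force().round(1),readout.get_moment().round(2),readout.get_time())
for q in (Q0+.15,Q0+.3):
    P,R=pose(q); ctrl.movel(P,R,vel=.014)
    print(q,readout.get_ft_force().round(1),readout.get_moment().round(2),readout.get_time(),(readout.get_ee_pos()-P).round(4))
crop("top",170,100,160,160,3.5,"t3");crop("side",170,140,160,120,4,"s3")
a=cv2.imread("pics/t3.png");b=cv2.imread("pics/s3.png");cv2.imwrite("pics/v3.png",np.hstack([cv2.resize(a,(400,400)),cv2.copyMakeBorder(cv2.resize(b,(400,300)),0,100,0,0,0)]))
```

```text
stopped False
[ 1.92515241e-04 -6.38149035e-05  4.43447947e-04] [ 0.5 -0.2 -0.6]
w 0.013288092583686233 [-5.7 10.2  7.6] [1.92 0.42 0.9 ] 6.8833
-0.12000000000000002 [-6.2 13.5  6.9] [2.17 0.36 1.26] 7.1833 [-0.0012  0.0029  0.0003]
0.02999999999999997 [-5.9 14.7  8.9] [2.26 0.39 1.57] 7.4833 [-0.0013  0.0032  0.0003]
```

View pics/v3.png

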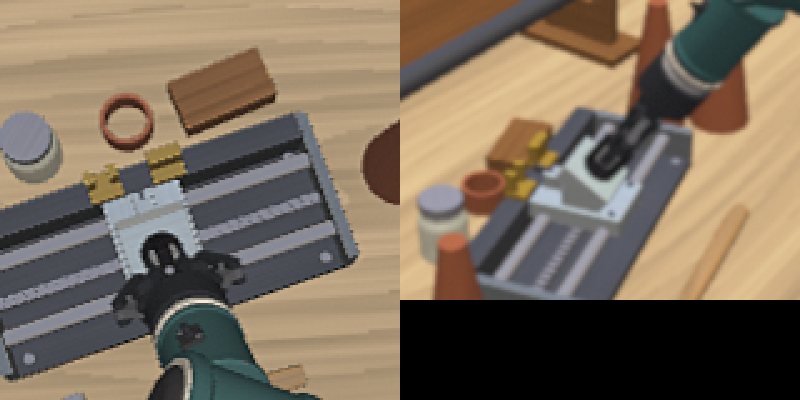

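Run:
```python
from h import *
import json
off=np.array([-.0013,.0032,0]);q=.03
while q<2.2-1e-6:
    q+=.2
    P,R=pose(q); ctrl.movel(P+off,R,vel=.012)
    dev=readout.get_ee_pos()-P-off; F=readout.get_ft_force()
    print(round(q,2),F.round(1),readout.get_moment().round(2),dev.round(4),off.round(4),round(readout.get_time(),1))
    if np.linalg.norm(F)>40: print("STOP");break
    d=.6*dev; off=off+d-(d@ax)*ax
json.dump([q,off.tolist()],open("st.json","w"))
crop("top",170,100,160,160,3.5,"t4");crop("side",170,140,160,120,4,"s4")
a=cv2.imread("pics/t4.png");b=cv2.imread("pics/s4.png");cv2.imwrite("pics/v4.png",np.hstack([cv2.resize(a,(400,400)),cv2.copyMakeBorder(cv2.resize(b,(400,300)),0,100,0,0,0)]))
```

```text
0.23 [-4.2  2.2  6.1] [0.82 0.45 0.56] [-0.0001  0.0005  0.0004] [-0.0013  0.0032  0.    ] 8.2
0.43 [-6.4  4.2  6.4] [0.75 0.49 0.75] [-0.0004  0.0006  0.0002] [-0.0013  0.0035  0.0001] 8.7
0.63 [-7.4  2.4  7.4] [0.69 0.57 0.68] [-0.0004  0.0005  0.0002] [-0.0014  0.0039  0.0001] 9.1
0.83 [-8.8  1.2  8.6] [0.65 0.61 0.69] [-0.0006  0.0004  0.0001] [-0.0016  0.0042 -0.    ] 9.5
1.03 [-10.3   1.4   9.1] [0.55 0.67 0.66] [-0.0006  0.0003  0.    ] [-0.0018  0.0045 -0.0001] 9.9
1.23 [-11.7   0.5  10.7] [0.5  0.89 0.37] [-0.0007  0.0001 -0.0001] [-0.0021  0.0047 -0.0003] 10.3
1.43 [-11.8  -0.9  10.5] [0.3  0.83 0.56] [-0.0007  0.0001 -0.0001] [-0.0024  0.0048 -0.0005] 10.7
1.63 [-12.2  -0.9  11.2] [0.24 0.84 0.54] [-0.0007 -0.     -0.    ] [-0.0027  0.0049 -0.0007] 11.1
1.83 [-12.2  -2.5  11.4] [0.1  0.92 0.48] [-0.0007 -0.0001 -0.    ] [-0.003   0.0049 -0.0009] 11.5
2.03 [-13.2  -3.3  11.2] [-0.03  0.92  0.39] [-0.0007 -0.0002 -0.    ] [-0.0033  0.0048 -0.0011] 11.9
2.23 [-12.4  -4.6  11.5] [-0.08  0.98  0.37] [-0.0006 -0.0003  0.0001] [-0.0036  0.0047 -0.0013] 12.3
```

View pics/v4.png

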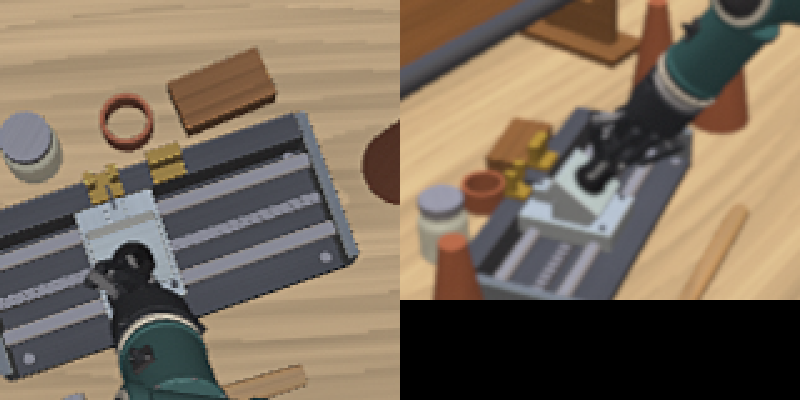

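The turn works and the loads are small. The pointer is now visible at about (112,203) in the left panel, close to the fork. Zooming in to measure what's left.

```bash
cat >> h.py <<'E'
O=np.array([.547,.0656,0])
def Bf(p): return np.round([(p-O)@ex*1e3,(p-O)@ey*1e3],1)
E
python3 - <<'E'
from h import *
crop("top",190,155,60,45,13,"t5")
E
```

```text
(no output)
```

View pics/t5.png

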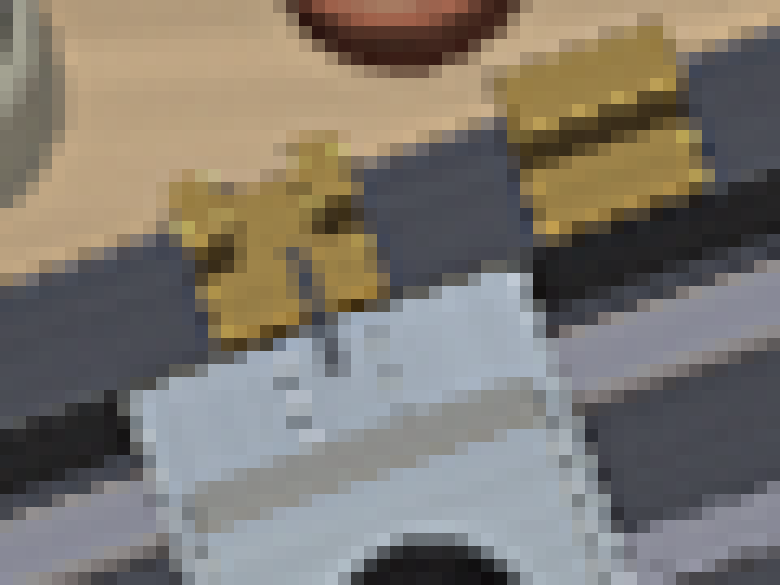

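Run:
```python
from h import *
f=lambda u,v:(190+(u+.5)/13-.5,155+(v+.5)/13-.5)
for n,q,z in(("tip",(293,252),.092),("blade",(331,360),.092),
 ("outL top",(169,180),.107),("outR top",(350,138),.107),
 ("outL topfront",(182,240),.107),("outR topfront",(362,190),.107),
 ("inL top",(221,195),.107),("inR top",(287,170),.107),("darkL in",(233,240),.1),("darkR in",(313,220),.1),
 ("plainL",(498,75),.107),("plainR",(678,25),.107),("footL",(215,350),.075),("footR",(390,298),.075),
 ("footL",(215,350),.09),("footR",(390,298),.09)):
    print(n,Bf(onz("top",f(*q),z)))
print(proj("top",O+ex*.07+[0,0,.09]))
```

```text
tip [65.1 30.7]
blade [41.3 30. ]
outL top [82.9 49.9]
outR top [79.8 13. ]
outL topfront [70.2 51. ]
outR topfront [68.8 13.9]
inL top [76.6 40.9]
inR top [77.5 26.9]
darkL in [69.  41.4]
darkR in [67.9 25. ]
plainL [ 83.1 -19. ]
plainR [ 81.8 -56.4]
footL [55.  51.9]
footR [54.3 14.8]
footL [51.1 51.6]
footR [50.4 15. ]
[222.76207463 168.84344697]
```

The tip is at y≈30.4 mm and the slot middle at y≈32.8 mm, so about 2.4 mm remains (+0.17 rad). I'll turn that, open, back out and check.

Run:
```python
from h import *
import json
q,off=json.load(open("st.json"));off=np.array(off)
q+=.17
P,R=pose(q); ctrl.movel(P+off,R,vel=.01)
print(readout.get_ft_force().round(1),readout.get_moment().round(2))
ctrl.grip(.05)
print(readout.get_ft_force().round(1),readout.get_grip_width())
P,R=pose(q,.08); ctrl.movel(P+off,R,vel=.1)
P,R=pose(q,.22); ctrl.movel(P+off,R,vel=.2)
json.dump([q,off.tolist()],open("st.json","w"))
print(readout.get_time())
a=crop("top",190,155,60,45,13,"t6");crop("side",195,170,75,55,10,"s6")
cv2.imwrite("pics/side6.png",a[...,::-1])
```

```text
[-12.8  -5.   12.2] [-0.09  0.96  0.37]
[ 0.4 -0.3  0.1] 0.04958145780609824
15.0417
```

View pics/t6.png

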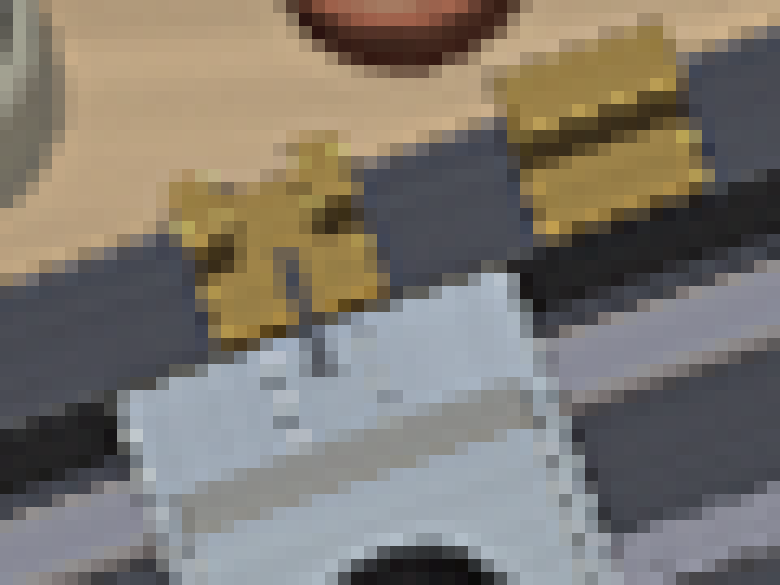

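View pics/s6.png

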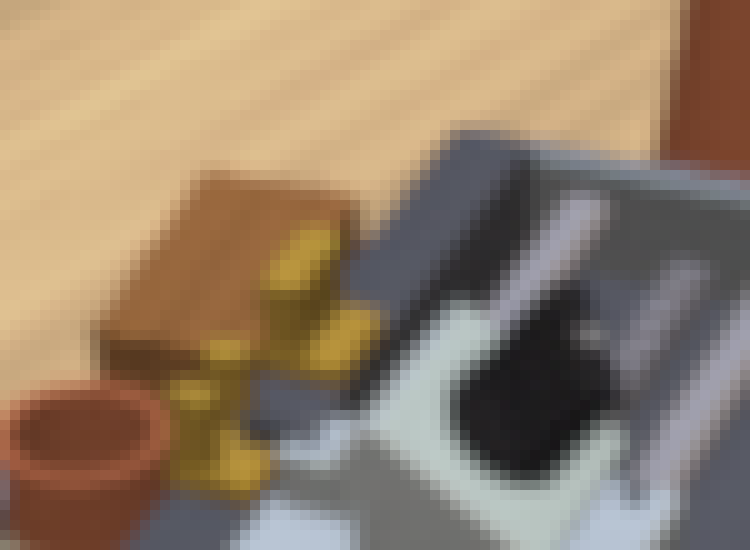

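View pics/side6.png

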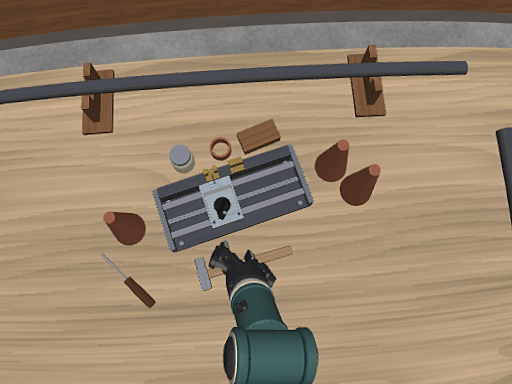

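Run:
```python
from h import *
f=lambda u,v:(190+(u+.5)/13-.5,155+(v+.5)/13-.5)
for q in((285,252),(300,300),(321,360)): print(Bf(onz("top",f(*q),.092)))
# subpixel: saddle side edges & blade darkness centroid over the brass foot
im=imaging.capture("top").astype(float)
for v in (174,175,176,177,178):
    r=im[v,208:220]; w=np.clip(r[:,2]-r[:,0]+60,0,None); w[w<40]=0
    if w.sum()>0:
        u=208+(w*np.arange(12)).sum()/w.sum(); print(v,round(u,2),Bf(onz("top",(u,v),.092)))
print(readout.get_ft_force(),readout.get_ee_pos(),readout.get_time())
```

```text
[65.6 32.3]
[55.1 32.3]
[41.9 32. ]
174 219.0 [59.2 13.6]
175 215.28 [59.7 23.6]
176 212.0 [59.8 32.6]
177 212.0 [57.2 33.4]
178 215.88 [51.4 24.5]
[0.32510056 0.6810759  0.63477993] [0.38344967 0.05884322 0.29960882] 15.1917
```

```bash
python3 -c "
from plant import workorder,ctrl
ctrl.dwell(.3);print(workorder.hand_in())"
```

```text
the job is handed in; nothing more can be done
None
```

I turned the knob about 2.6 rad anticlockwise in one grip, which brought the pointer in line with the slot of the forked block (the left one). I then opened the gripper, backed about 0.2 m out and handed in at about 15.5 s.

**Pointer:** In the last top view the pointer tip is at y ≈ 32.3 mm along the slide. The slot middle is at about 32.8 mm, so the error is about 0.5 mm against the allowed 6 mm. My separate estimates of the slot middle ranged from 31.4 to 33.9 mm, so the real error could be 1 to 2 mm.

**Checks that fell short:**
- My automatic check of the blade position gave usable values (32.6 and 33.4 mm) on only two of five image rows. The other three picked up background, so I ignored them.
- In the side view the pointer is hidden in the fork area, so that camera could not confirm the setting.
- I compared the bystanders by eye only. They look unmoved in the last full top view, but the arm covers part of the hammer there.

**Contact:** After release the tool force was under 1 N. During the turn it stayed below about 20 N. I did not measure contact with the carriage block directly, and saw no sign of any.

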